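# Unlock a sprung length stop, draw its rod to the mark and hold it

## Robot

A 6-joint arm with a two-finger parallel gripper is mounted at the origin on the work surface. World frame = base frame: x ahead of the robot, y to its left, z up, the work surface at z = 0. Lengths are in m, angles in rad, forces in N, time in s.
With the tool pointing down it reaches from about 0.35 to 0.725 m from the base axis. Payload 4.3 kg.
Tool frame: the origin (TCP) lies at the very end of the fingers, on their centre line; the grasp point (between the pads) lies robot.grip_point_offset behind it (robot.grip_point_offset is the distance from the TCP to the grasp point, in m); z points along the fingers, x is the direction in which the jaws open and shut, and the axes are right-handed (so a half turn about z gives the same grasp; the last joint's range is limited). The gripper opens to 85 mm and grips with 20 to 120 N. Pads are 22 mm wide; open, the fingers measure 114 mm over their backs; the gripper's body (76 mm by 85 mm) begins 54 mm behind the grasp point. The pads swing forward as they close: fully open they stand 13 mm farther back than shut.
Start: joints at [1.146, 0.377, 0.081, 1.274, 0, 1.46], TCP at [0.178, 0.547, 0.231] pointing down, gripper open.
Joint ranges: [-2.72, 2.72], [-0.84, 1.66], [-1.02, 1.22], [-1.77, 2.12], [-1.37, 1.28], [-3.14, 3.14]. Speed limits (rad/s): [2.57, 2.57, 3.14, 3.14, 3.14, 3.14].

## Interface

Orientations are given as [roll, pitch, yaw] about the fixed x, y, z axes, in that order (R = Rz(yaw) Ry(pitch) Rx(roll)).
In Python, from station import robot, viewer, job gives the robot as it stands. The module is installed in compiled form; this text tells all that it offers.
- The arm moves only by the shell command python3 -m creep 'ROWS' [FORCE]. ROWS is text: rows parted by semicolons, each of 5 numbers parted by spaces: the finger opening in cm, from 0 to 8.54, then the shift along the tool's x, y, z in cm, then the turn about the tool's z in rad. In form: hand dx dy dz twist; .... A call has 1 to 12 rows; each row is the pose to reach, as a shift and turn from the pose measured when the call began, along the tool's axes at that moment; what a row does not reach only later rows make up. A row lasts 1/10 s, in which the tool goes at most 50 mm and 8.59 degrees, less where a joint would pass 70% of its speed; a pose out of reach is approached as far as the arm can. A call with a gripper value outside its range is refused whole. The fingers move at their own pace and stop on an object; FORCE is the grip in N (left out, the last holds). Time passes only in rows, so rows that repeat a pose let the fingers close. It gives the time, the measured TCP pose, the force and the opening at its end, in the units of the state.
- robot.get_obs(): the state, without advancing time (a new reading comes with each control period).
- viewer.get_image(name): name is "scene" or "top"; returns the picture (420x560x3 uint8, red, green, blue); there is no depth.
- viewer.camera_model(name): a dict with "K" (3x3 intrinsics, pixels), "R" (3x3) and "t" (3): a world point X has camera coordinates R X + t. Camera axes: x right, y down, z forward; pixel columns grow to the right and rows downward; lengths in m; the calibration is good to about 2 mm. A picture is of the moment at which its call begins. camera_model takes no time and is no camera call.
- job.job_done(): hands the job in, once; it reports no verdict.
The state is a dict: "t": time; "joint_pos": joint angles; "dq": joint speeds; "joint_efforts": joint torques, N m; "tool_pos": TCP position; "eef_rot": TCP orientation; "force": force on the tool from outside, world axes, zero at the start; "wrist_torque": the same for the moment, N m; "opening": finger opening in m.
Only numpy, scipy, OpenCV 4.12 (cv2) and the standard library are available. Lean on these libraries where they do the work, as an engineer would, in place of code of your own. Each camera call takes 0.05 s, during which the arm holds its last target. There are 200 camera calls.

## Task

Free the sprung rod of the bench length stop by turning its lock knob clockwise until it clicks past its detent and stays there. Then draw the rod out by its upright grip block, against the spring, until its pointer lines up with the index block of the rider on the rule, and finish while still holding it there with the fingers. Do not disturb the tape measure, screw box, timber offcut or can lying around it.

Things in the scene. Friction and masses are not known exactly. Their poses are not given: they have to be found in the camera images.
- length_stop: Steel base plate 360 x 150 x 10 mm fixed flat on the bench, carrying housing, knob, rod and rule. Origin: centre of its underside, on the bench. x runs along the rod, from knob to grip block: the rod comes out along +x; z up. Rod axis: y 0, 30 mm above the bench. Knob axis at x -135 mm, y 0; grip block centred at x +30 mm, y 0 with the rod home. Rule: 22 mm wide, top at 24 mm, y -58, x 0 to 170.
- lock_knob (a joint): Turn of the lock knob in rad, clockwise seen from above: 0 to 0.1 at the start (locked), 1.4 released (end stop). A sprung detent resists from about 0.15 rad to half way (0.7) with at most 0.2 N m, then snaps the knob on to about 1.25; it stays released when let go. Clicked over means past 1.0. While locked, the rod cannot be drawn more than about 5 mm.
- knob_grip (a point): Point on the knob's vertical axis, 80 mm above the bench, where to grip. Black disc 44 mm across (52 to 60 mm up) with an upright bar 44 mm long, 14 mm thick, top 94 mm up. Seen from above the bar lies 1.4 - (knob value) rad counterclockwise from the length stop's x: nearly crosswise when locked, in line with the rod when released. The point's own x is not the bar: it lies 1.4 rad clockwise of it.
- rod_draw (a joint): How far the rod is drawn out, m: 0 home, 0.12 at its end stop. The inner spring pulls it back with 4 N at 0 and 80 N/m more as it comes out (12 N at 0.10), plus under 1 N of friction; let go, it runs home.
- stop_rod: The sliding rod, steel, 14 mm across, with an upright black grip block on its outer end: 20 mm along the rod, 24 mm across, 41 to 91 mm above the bench; below it a steel carriage 24 x 26 mm, 18 to 42 mm up. Origin: on the rod axis under the middle of the grip block, 30 mm above the bench; x along the rod, outwards. 33 mm are free between grip block and housing when home.
- grip_point (a point): Middle of the grip block, 72 mm above the bench, on the rod's line: where to grip it.
- pointer_tip (a point): Tip of the thin steel pointer (6 mm wide, 3 mm at its end) that sticks out 44 mm sideways (length stop's -y) from the rod under the grip block, 33.5 mm above the bench. It moves with the rod and has the same x along the rod as the grip block's centre.
- rider: Rider clamped immovably on the rule, top 39 mm above the bench: dark saddle 30 mm along the rule, on it a bare aluminium index block 12 mm wide along the rule. Origin: on the bench below the middle of the index block; x parallel to the length stop's x. Lined up means the pointer tip at x 0 in this frame; this needs the rod drawn out by 45 to 100 mm, differing each time.
- index_mark (a point): Middle of the index block's end that faces the pointer, 33.5 mm above the bench, at y -47 mm of the length stop.
- housing_top (a point): Centre of the top of the aluminium housing, 50 mm above the bench: 180 mm long, 44 mm wide, from x -195 to -15 mm of the length stop. A thin detent pin sticks out 10 mm from its rear end and moves out and in again by 5 mm as the knob clicks over. It needs no handling.
- tape_measure: Bystander: black tape measure case 68 x 34 x 64 mm standing on the bench. Origin: centre of underside.
- screw_box: Bystander: closed cardboard box of screws 90 x 60 x 45 mm. Origin: centre of underside.
- offcut: Bystander: timber offcut 130 x 45 x 35 mm lying on the bench. Origin: centre of underside.
- oil_can: Bystander: grey can 56 mm across, 110 mm tall, upright. Origin: centre of underside.

How it is judged:
By the outcome, as a careful person would: the job done as asked, in the order asked, and still so for the second after the job is handed in, while the arm keeps its last pose, push and grip.
It also fails if it takes over 54 s, if anything falls off the work surface, if the arm or the gripper's body presses on something with over 40 N, if the wrist force passes 120 N, or if a joint passes its speed limit or range.

## Working session

There is one attempt and no reset: what is moved stays moved. The work goes in short steps, Python scripts to look and compute and a shell command to move; the robot and the scene stay as the last step left them, time stands still between calls to the robot, and variables do not carry over. Pictures are saved under pics/ and viewed, about 8 in all and at most 12, crops included, and the job is handed in when it is done.

```bash
mkdir -p pics
python3 - <<'E'
from station import robot, viewer
import cv2
o=robot.get_obs(); print(o['t'],o['tool_pos'],o['eef_rot'],o['opening'],robot.grip_point_offset)
for n in('scene','top'):
    im=viewer.get_image(n); cv2.imwrite(f'pics/{n}0.png',im[:,:,::-1]); m=viewer.camera_model(n); print(n,m)
E
```

```text
0.0 [0.17774701 0.54615417 0.23037928] [-3.14133516e+00  2.00019758e-03  1.25598829e+00] 0.08534295120626625 0.0187
scene {'K': array([[409.42244426,   0.        , 281.52502436],
       [  0.        , 409.42244426, 206.78208939],
       [  0.        ,   0.        ,   1.        ]]), 'R': array([[-0.75398893,  0.65678611, -0.01151911],
       [ 0.41306219,  0.46041352, -0.78574743],
       [-0.51076444, -0.59720297, -0.61844021]]), 't': array([ 0.4825265 , -0.16023053,  1.17640554])}
top {'K': array([[441.85670451,   0.        , 275.20388853],
       [  0.        , 441.85670451, 204.6908772 ],
       [  0.        ,   0.        ,   1.        ]]), 'R': array([[-9.78651088e-02, -9.95199280e-01, -9.02057310e-04],
       [-9.70771622e-01,  9.56624766e-02, -2.20116216e-01],
       [ 2.19145793e-01, -2.06660058e-02, -9.75473238e-01]]), 't': array([0.02094931, 0.62184503, 0.78412883])}
```

View pics/top0.png

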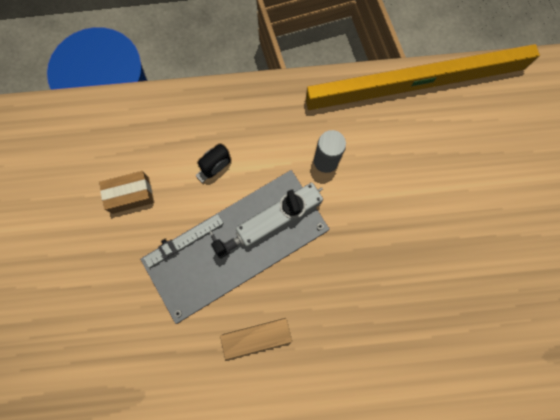

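View pics/scene0.png

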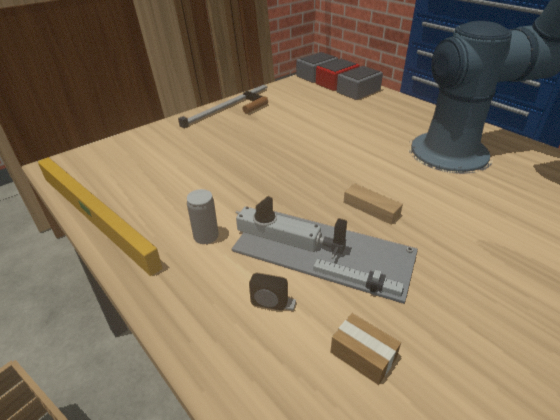

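The top view shows the plate with corners at about (292,171), (328,229), (178,321) and (142,262). The knob is at (292,204), the grip block at (220,247), the rider at (167,248) and the can at (330,150).

```bash
cat > h.py <<'E'
import numpy as np, cv2
from station import robot, viewer
def ray(n,px,z):
    m=viewer.camera_model(n);R,t=m['R'],m['t'];c=-R.T@t
    d=R.T@np.linalg.inv(m['K'])@np.array([px[0],px[1],1.]);return c+d*(z-c[2])/d[2]
def proj(n,X):
    m=viewer.camera_model(n);p=m['K']@(m['R']@np.array(X,float)+m['t']);return p[:2]/p[2]
E
python3 - <<'E'
from h import *
im=cv2.imread('pics/top0.png'); hsv=cv2.cvtColor(im,cv2.COLOR_BGR2HSV)
m=((hsv[:,:,1]<70)).astype(np.uint8)*255
poly=np.zeros_like(m);cv2.fillPoly(poly,[np.array([[292,163],[337,229],[178,331],[132,262]])],255)
m=cv2.morphologyEx(m&poly,cv2.MORPH_CLOSE,np.ones((9,9)));m=cv2.morphologyEx(m,cv2.MORPH_OPEN,np.ones((5,5)))
c=max(cv2.findContours(m,0,2)[0],key=cv2.contourArea)
w=np.array([ray('top',p[0],.01)[:2] for p in c],np.float32)*1000
r=cv2.minAreaRect(w);print(r)
b=cv2.boxPoints(r);print(b)
o=np.array(r[0])/1000
k=ray('top',(292,204),.07)[:2];g=ray('top',(220,247),.07)[:2];print(k,g,np.arctan2(*(g-k)[::-1]))
crop=cv2.resize(im[160:330,130:340],None,fx=3.5,fy=3.5,interpolation=cv2.INTER_CUBIC);cv2.imwrite('pics/crop0.png',crop)
E
```

```text
((565.356201171875, 42.27339172363281), (153.5233154296875, 371.1490478515625), 25.652856826782227)
[[ 415.8222   176.32501]
 [ 576.4991  -158.24118]
 [ 714.8902   -91.77823]
 [ 554.2133   242.78796]]
[ 0.61892947 -0.07245721] [0.54942836 0.07175346] 2.0198930425510646
```

View pics/crop0.png

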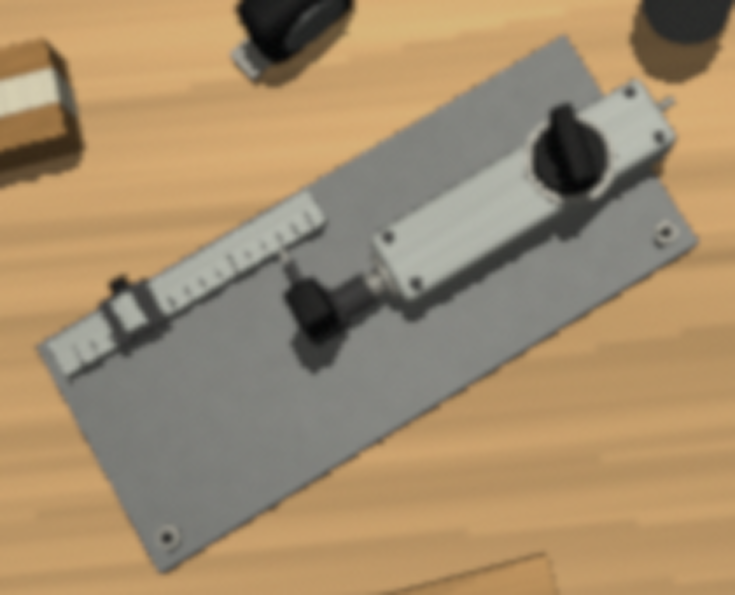

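```bash
cat >> h.py <<'E'
def c2p(c): return np.array([(c[0]+.5)/3.5-.5+130,(c[1]+.5)/3.5-.5+160])
E
python3 - <<'E'
from h import *
C=[ray('top',c2p(c),.01)[:2] for c in [(568,36),(698,240),(163,572),(40,345)]]
L=np.array([[-.18,-.075],[-.18,.075],[.18,.075],[.18,-.075]])
C=np.array(C);cc=C.mean(0);A=L.T@(C-cc);th=np.arctan2(A[0,1]-A[1,0],A[0,0]+A[1,1])
R=np.array([[np.cos(th),-np.sin(th)],[np.sin(th),np.cos(th)]])
print(cc,th,'res',(C-cc-L@R.T)*1000)
loc=lambda p:(p-cc)@R
for n,c,z in [('knobdisc',(568,158),.06),('bartop a',(562,107),.094),('bartop b',(583,178),.094),('tip',(284,255),.0335),('ruleend',(310,193),.024),('ruleend2',(326,217),.024),('block c',(125,308),.039),('gbtop',(313,300),.091)]:
    p=ray('top',c2p(c),z)[:2];print(n,p,loc(p)*1000)
for n,l,z in [('knob',(-.135,0),.08),('grip',(.03,0),.072)]: print(n,cc+R@l)
for z,l in [(.0335,(.03,-.044)),(.094,(-.135,0)),(.091,(.03,0))]:
    print(proj('scene',[*(cc+R@l),z]))
E
```

```text
[0.56201293 0.04566866] 2.0218039814086675 res [[-2.49507719 -0.08882421]
 [ 1.39938388  2.93309275]
 [ 1.4301451  -0.88648055]
 [-0.33445178 -1.95778799]]
knobdisc [ 0.61960315 -0.07275269] [-131.68220591   -0.21505528]
bartop a [ 0.64046272 -0.07049318] [-138.74074227  -19.97369979]
bartop b [ 0.60043285 -0.07752748] [-127.62374658   19.11958007]
tip [0.58513646 0.09206766] [ 31.68057563 -41.03543433]
ruleend [0.62153834 0.07594611] [  1.30445854 -66.7704851 ]
ruleend2 [0.60653972 0.06774144] [  0.45768167 -49.69540814]
block c [0.5629641  0.18190751] [122.20151078 -60.23885614]
gbtop [0.54971083 0.07086473] [28.03881919  0.0897085 ]
knob [ 0.62085573 -0.07583247]
grip [0.54893675 0.07266891]
[332.03009331 257.35005598]
[263.87967347 200.71024901]
[340.81051604 221.41875454]
```

```bash
python3 -m creep '4 -45.3 61.2 7 -0.49;4 -45.3 61.2 7 -0.49;4 -45.3 61.2 7 -0.49;4 -45.3 61.2 7 -0.49;4 -45.3 61.2 7 -0.49;4 -45.3 61.2 7 -0.49;4 -45.3 61.2 7 -0.49;4 -45.3 61.2 7 -0.49;4 -45.3 61.2 7 -0.49;4 -45.3 61.2 7 -0.49;4 -45.3 61.2 7 -0.49;4 -45.3 61.2 7 -0.49' 40
python3 - <<'E'
from h import *
p=ray('top',(330,143),.11);print('can',p)
o=robot.get_obs();print(o['tool_pos'],o['eef_rot'],o['joint_pos'])
E
```

```text
t: 1.3
tool_pos: [0.5192, 0.0659, 0.1767]
eef_rot: [-3.14, 0.001, 1.746]
force: [0.6, 1.5, 0.4]
opening: 0.0398
can [ 0.72093708 -0.15436965  0.11      ]
[0.51919326 0.06591566 0.17673606] [-3.14010279e+00  1.16899854e-03  1.74567203e+00] [ 0.00587533  0.29677481 -0.17697598  1.09831756 -0.00140293 -0.16899861]
```

```bash
python3 -m creep '4 -15.5 7.5 4.7 0;4 -15.5 7.5 4.7 0;4 -15.5 7.5 4.7 0;4 -15.5 7.5 4.7 0;4 -15.5 7.5 4.7 0;4 -15.5 7.5 4.7 0;4 -15.5 7.5 4.7 0'
python3 - <<'E'
from h import *
o=robot.get_obs();print(o['tool_pos'],o['eef_rot'],proj('top',o['tool_pos']),proj('scene',o['tool_pos']))
a=cv2.resize(viewer.get_image('top')[140:270,220:360,::-1],None,fx=3,fy=3,interpolation=2)
b=cv2.resize(viewer.get_image('scene')[140:270,200:340,::-1],None,fx=3,fy=3,interpolation=2)
cv2.imwrite('pics/k1.png',np.hstack([a,b])[:, :800*2])
E
python3 -c "
import cv2;i=cv2.imread('pics/k1.png');cv2.imwrite('pics/k1.png',cv2.resize(i,(800,371)))"
```

```text
t: 2.0
tool_pos: [0.6192, -0.0727, 0.1299]
eef_rot: [-3.139, 0.0, 1.747]
force: [-0.1, 0.0, 0.4]
opening: 0.0402
[ 0.61919441 -0.07266626  0.12985717] [-3.13933064e+00  4.45819044e-04  1.74664349e+00] [293.30406131 196.46906206] [264.83378957 186.9104282 ]
```

View pics/k1.png

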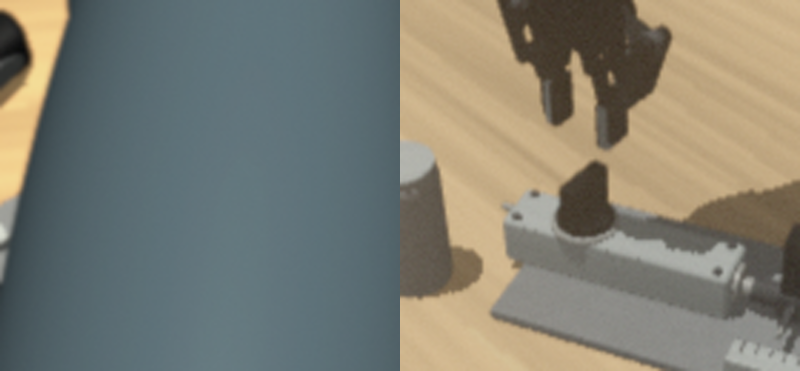

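The top view is blocked by the arm. The scene view shows the open fingers straddling the bar from above, in line with it, so I descend and close.

```bash
python3 -m creep '4 0 0 3 0;4 0 0 5 0;4 0 0 6.5 0;4 0 0 6.5 0;4 0 0 6.5 0;1 0 0 6.5 0;0.5 0 0 6.5 0;0.5 0 0 6.5 0;0.5 0 0 6.5 0;0.5 0 0 6.5 0' 80
```

```text
t: 3.1
tool_pos: [0.6204, -0.0743, 0.0673]
eef_rot: [3.141, 0.005, 1.746]
force: [-1.7, -4.3, 5.5]
opening: 0.0126
```

```bash
python3 -m creep '0.5 0 0 0 0.12;0.5 0 0 0 0.24;0.5 0 0 0 0.36;0.5 0 0 0 0.48;0.5 0 0 0 0.6;0.5 0 0 0 0.72;0.5 0 0 0 0.84;0.5 0 0 0 0.96;0.5 0 0 0 1.08;0.5 0 0 0 1.2;0.5 0 0 0 1.2;0.5 0 0 0 1.2' 80
python3 -c "
from station import robot
o=robot.get_obs();print(o['wrist_torque'],o['force'],o['joint_pos'])"
```

```text
t: 4.3
tool_pos: [0.6209, -0.0734, 0.0674]
eef_rot: [3.138, -0.001, 0.549]
force: [2.3, 2.7, -2.5]
opening: 0.0125
[ 0.61495344 -0.41975733  0.00760756] [ 2.26180699  2.68646434 -2.54638577] [-0.21800096  0.5647444  -0.05648819  0.94658096 -0.00230292  0.80357461]
```

```bash
python3 -m creep '3 0 0 0 0;4 0 0 0 0;4 0 0 0 0;4 0 0 -3 0;4 0 0 -6 0;4 0 0 -7 0;4 1.4 -16.2 -7 0.1;4 1.4 -16.2 -7 0.1;4 1.4 -16.2 -7 0.1;4 1.4 -16.2 -7 0.1;4 1.4 -16.2 -7 0.1;4 1.4 -16.2 -7 0.1'
python3 - <<'E'
from h import *
o=robot.get_obs();print(o['tool_pos'],o['eef_rot'])
t=viewer.get_image('top')[:,:,::-1];cv2.imwrite('pics/top2.png',t)
b=viewer.get_image('scene')[:,:,::-1];cv2.imwrite('pics/scene2.png',b)
cv2.imwrite('pics/k2.png',cv2.resize(b[130:310,210:440],None,fx=3.3,fy=3.3,interpolation=2))
E
```

```text
t: 5.5
tool_pos: [0.5488, 0.0715, 0.1367]
eef_rot: [3.137, -0.001, 0.449]
force: [0.7, 0.0, 0.6]
opening: 0.04
[0.54882676 0.07147163 0.13672824] [ 3.13673847e+00 -1.21735791e-03  4.49120296e-01]
```

View pics/k2.png

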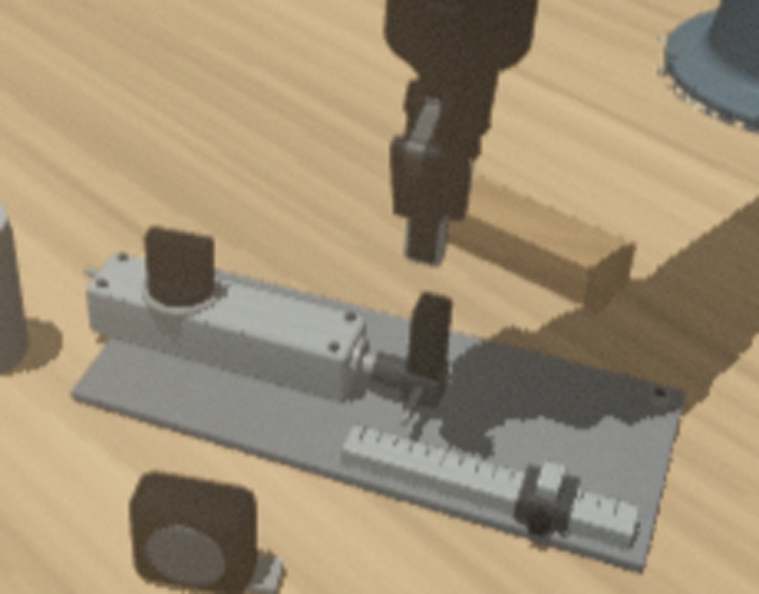

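The knob bar now lies along the rod, so it is released. The grip block at about crop (430,335) is right under the fingers, and the light index block is near (552,475). I grip next and measure the rider in the stored pictures.

```bash
python3 -m creep '4 0 0 4 0;4 0 0 7 0;4 0 0 8.3 0;4 0 0 8.3 0;4 0 0 8.3 0;1.5 0 0 8.3 0;1.5 0 0 8.3 0;1.5 0 0 8.3 0;1.5 0 0 8.3 0' 100
python3 - <<'E'
from h import *
cc=np.array([.562,.0457]);th=2.022;R=np.array([[np.cos(th),-np.sin(th)],[np.sin(th),np.cos(th)]])
for n,c,z in [('idx',(552,475),.039),('tip',(404,422),.0335),('ruleL',(345,443),.024),('ruleR',(636,520),.024)]:
    px=np.array(c)/3.3+[210,130];print(n,px,((ray('scene',px,z)[:2]-cc)@R)*1000)
a=cv2.imread('pics/top0.png');cv2.imwrite('pics/rid.png',np.hstack([cv2.resize(a[210:290,140:240],None,fx=4,fy=4,interpolation=2),cv2.resize(cv2.imread('pics/scene2.png')[230:310,320:420],None,fx=4,fy=4,interpolation=2)]))
E
```

```text
t: 6.5
tool_pos: [0.5515, 0.0702, 0.0553]
eef_rot: [3.135, -0.005, 0.447]
force: [2.4, -0.9, 5.4]
opening: 0.0226
idx [377.27272727 273.93939394] [121.50176842 -58.51417237]
tip [332.42424242 257.87878788] [ 31.10387831 -45.09073484]
ruleL [314.54545455 264.24242424] [  1.87485448 -65.75345223]
ruleR [402.72727273 287.57575758] [170.7091706  -59.48662463]
```

View pics/rid.png

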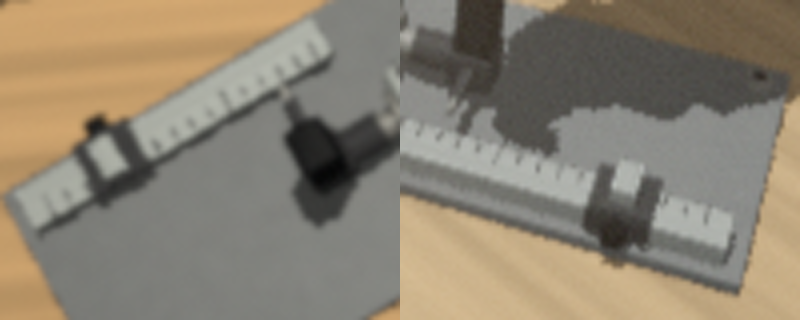

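The index is at x≈121 mm in both views and the tip at ≈31, so the draw needed is about 90 mm. I pull to 87 first and then compare.

```bash
python3 -m creep '1.5 0 -0.8 0 0;1.5 0 -1.6 0 0;1.5 0 -2.4 0 0;1.5 0 -3.2 0 0;1.5 0 -4 0 0;1.5 0 -4.8 0 0;1.5 0 -5.6 0 0;1.5 0 -6.4 0 0;1.5 0 -7.2 0 0;1.5 0 -8 0 0;1.5 0 -8.7 0 0;1.5 0 -8.7 0 0' 100
python3 - <<'E'
from h import *
o=robot.get_obs();p0=np.array([.5515,.0702]);u=np.array([np.cos(2.022),np.sin(2.022)])
print('tcp moved along rod',(o['tool_pos'][:2]-p0)@u,'side',np.cross(u,o['tool_pos'][:2]-p0),o['force'])
a=viewer.get_image('top')[:,:,::-1];b=viewer.get_image('scene')[:,:,::-1];cv2.imwrite('pics/t3.png',a);cv2.imwrite('pics/s3.png',b)
cv2.imwrite('pics/cmp3.png',np.hstack([cv2.resize(a[210:290,120:180],None,fx=6,fy=6,interpolation=2),cv2.resize(b[240:320,340:410],None,fx=6,fy=6,interpolation=2)]))
E
```

```text
t: 7.7
tool_pos: [0.5147, 0.1464, 0.0553]
eef_rot: [3.128, -0.004, 0.446]
force: [2.8, -10.2, 3.8]
opening: 0.0225
tcp moved along rod 0.08466394583836066 side -0.0001271473104427559 [  2.84312989 -10.19324213   3.76776218]<stdin>:3: DeprecationWarning: Arrays of 2-dimensional vectors are deprecated. Use arrays of 3-dimensional vectors instead. (deprecated in NumPy 2.0)
```

View pics/cmp3.png

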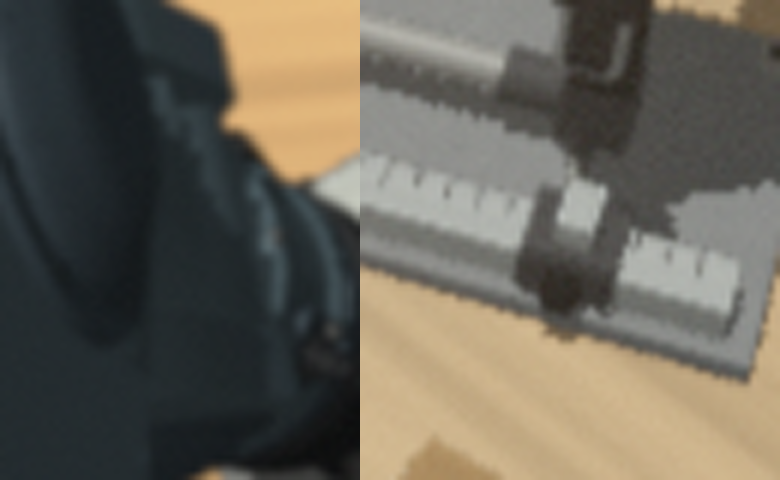

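Run:
```python
from h import *
cc=np.array([.562,.0457]);th=2.022;R=np.array([[np.cos(th),-np.sin(th)],[np.sin(th),np.cos(th)]])
loc=lambda n,p,z:((ray(n,p,z)[:2]-cc)@R*1000).round(1)
for f,n,(x0,x1,y0,y1) in [('top0','top',(160,175,240,258)),('s3','scene',(366,386,264,286)),('scene2','scene',(366,386,264,286))]:
    g=cv2.cvtColor(cv2.imread(f'pics/{f}.png'),6)[y0:y1,x0:x1];G=cv2.resize(g,None,fx=8,fy=8,interpolation=2)
    for T in (130,150,165):
        nl,L,s,c=cv2.connectedComponentsWithStats((G>T).astype(np.uint8))
        pr=[(s[i,4]/64,((c[i]+.5)/8-.5+[x0,y0]).round(2),loc(n,(c[i]+.5)/8-.5+[x0,y0],.039),s[i,:4]) for i in range(1,nl) if s[i,4]>500]
        print(f,g.max(),T,pr)
```

```text
top0 173 130 [(np.float64(7.953125), array([173.62, 241.55]), array([102.6, -62.4]), array([102,   0,  18,  41], dtype=int32)), (np.float64(54.734375), array([166.29, 248.55]), array([121.5, -57.7]), array([19, 32, 73, 80], dtype=int32))]
top0 173 150 [(np.float64(41.359375), array([166.33, 248.54]), array([121.4, -57.7]), array([24, 36, 64, 72], dtype=int32))]
top0 173 165 [(np.float64(26.34375), array([166.42, 248.47]), array([121.1, -57.7]), array([30, 40, 53, 60], dtype=int32))]
s3 181 130 [(np.float64(138.046875), array([372.01, 271.24]), array([111. , -55.6]), array([  0,   0, 121, 139], dtype=int32)), (np.float64(14.140625), array([384.43, 282.52]), array([138.1, -74.2]), array([137, 115,  23,  61], dtype=int32))]
s3 181 150 [(np.float64(47.296875), array([376.4 , 273.83]), array([120. , -58.9]), array([56, 47, 63, 70], dtype=int32)), (np.float64(14.640625), array([366.5, 275.3]), array([104. , -69.4]), array([ 0, 67, 21, 68], dtype=int32)), (np.float64(11.078125), array([384.55, 282.84]), array([138.4, -74.8]), array([139, 118,  21,  58], dtype=int32))]
s3 181 165 [(np.float6
[... 343 characters left out ...]
.float64(14.671875), array([384.46, 282.34]), array([138. , -73.7]), array([137, 110,  23,  66], dtype=int32))]
scene2 179 150 [(np.float64(51.328125), array([376.57, 273.49]), array([120.1, -57.9]), array([56, 45, 66, 72], dtype=int32)), (np.float64(14.40625), array([366.51, 275.33]), array([104. , -69.5]), array([ 0, 69, 21, 66], dtype=int32)), (np.float64(9.328125), array([384.44, 283.42]), array([138.5, -76.3]), array([139, 139,  21,  37], dtype=int32))]
scene2 179 165 [(np.float64(39.578125), array([376.48, 273.66]), array([120. , -58.4]), array([58, 50, 61, 63], dtype=int32)), (np.float64(10.140625), array([366.37, 275.42]), array([103.8, -69.8]), array([ 0, 74, 19, 58], dtype=int32))]
```

```bash
python3 -m creep '1.5 0 -0.5 0 0;1.5 0 -0.7 0 0;1.5 0 -0.7 0 0;1.5 0 -0.7 0 0;1.5 0 -0.7 0 0' 100
python3 - <<'E'
from h import *
o=robot.get_obs();p0=np.array([.5515,.0702]);u=np.array([np.cos(2.022),np.sin(2.022)])
print('moved',(o['tool_pos'][:2]-p0)@u,o['force'],o['dq'].round(3))
E
```

```text
t: 8.3
tool_pos: [0.5129, 0.15, 0.0554]
eef_rot: [3.123, -0.004, 0.445]
force: [5.9, -9.3, -1.3]
opening: 0.0227
moved 0.08863115372112819 [ 5.89905404 -9.26538689 -1.2979714 ] [-0.001  0.002  0.002 -0.002  0.001  0.   ]
```

```bash
python3 -m creep '1.5 0 -0.45 0 0;1.5 0 -0.45 0 0;1.5 0 -0.45 0 0;1.5 0 -0.45 0 0' 100
python3 - <<'E'
from h import *
o=robot.get_obs();p0=np.array([.5515,.0702]);u=np.array([np.cos(2.022),np.sin(2.022)])
print('moved',(o['tool_pos'][:2]-p0)@u,o['force'])
b=viewer.get_image('scene')[:,:,::-1];cv2.imwrite('pics/s4.png',b)
cv2.imwrite('pics/cmp4.png',cv2.resize(b[243:293,350:400],None,fx=12,fy=12,interpolation=2))
# expected pointer line on image for rod x positions, raw local frame incl. scene bias .4
cc=np.array([.562,.0457]);th=2.022;R=np.array([[np.cos(th),-np.sin(th)],[np.sin(th),np.cos(th)]])
for x in(.116,.120,.124):
  print(x,[(12*(proj('scene',[*(cc+R@[x,y]),.035])-[350,243]+.5)).round() for y in(-.044,-.03,-.015)])
E
```

```text
t: 8.7
tool_pos: [0.5121, 0.1518, 0.0554]
eef_rot: [3.118, -0.003, 0.443]
force: [5.9, -9.6, -0.7]
opening: 0.0225
moved 0.09059124822837906 [ 5.92956169 -9.62542578 -0.68438372]
0.116 [array([316., 321.]), array([336., 261.]), array([356., 198.])]
0.12 [array([341., 328.]), array([361., 268.]), array([381., 205.])]
0.124 [array([366., 335.]), array([386., 275.]), array([406., 212.])]
```

View pics/cmp4.png

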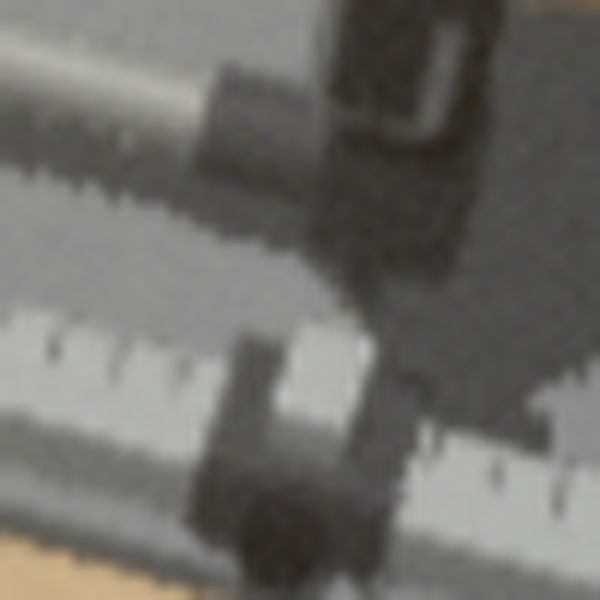

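Run:
```python
from h import *
cc=np.array([.562,.0457]);th=2.022;R=np.array([[np.cos(th),-np.sin(th)],[np.sin(th),np.cos(th)]])
def prof(f,xs,y,z):
    g=cv2.cvtColor(cv2.imread(f'pics/{f}.png'),6).astype(np.float32)
    P=np.array([proj('scene',[*(cc+R@[x/1000,y]),z]) for x in xs],np.float32)[None]
    return cv2.remap(g,P[...,0],P[...,1],1)[0].round().astype(int)
for y,z in((0,.037),(-.005,.035)):   # rod / collar edge
  print('collar',y,z)
  for f,o in(('scene2',0),('s3',84.7),('s4',90.6)): print(f,prof(f,np.arange(-4,20,1)+o,y,z))
for y in(-.028,-.031,-.034,-.037,-.04):
  print('ptr',y)
  for f,o in(('scene2',0),('s3',84.7),('s4',90.6)): print(f,prof(f,np.arange(20,42,1)+o,y,.035))
```

```text
collar 0 0.037
scene2 [146 134 115 100  95  91  92  93  93  93  93  93  92  92  91  91  92  92
  91  88  83  73  65  60]
s3 [147 134 119 103  95  92  91  90  91  93  92  90  89  90  90  90  91  92
  92  92  88  81  74  66]
s4 [150 142 126 107  94  87  85  87  87  88  89  90  90  88  87  87  88  89
  90  92  89  81  75  70]
collar -0.005 0.035
scene2 [156 138 116 102  93  90  90  90  90  90  91  91  90  90  89  89  89  89
  90  90  89  86  82  78]
s3 [158 149 121  99  93  89  88  85  88  90  89  88  88  87  88  88  88  87
  86  85  82  77  68  60]
s4 [160 153 125 101  95  90  88  86  85  84  86  88  87  86  86  88  87  85
  87  88  85  82  72  61]
ptr -0.028
scene2 [86 84 81 79 77 75 76 77 83 86 87 88 79 69 66 65 67 68 70 71 71 70]
s3 [73 68 64 65 65 64 64 62 59 56 54 54 53 55 57 59 61 61 60 59 58 60]
s4 [75 70 64 63 62 63 63 59 55 54 54 55 56 55 55 57 58 60 61 61 61 61]
ptr -0.031
scene2 [ 98 101 104 108 107  97  87  87  87  88  88  85  81  76  75  78  80  79
  78  79  80  81]
s3 [109  96  91  83  79  73  69  63  60  57  56  55  58  62  70  73  75  74
  73  71  71  73]
s4 [102  90  8
[... 269 characters left out ...]
  77  80  81]
s4 [134 131 123 112 104  96  87  78  70  63  61  59  61  63  71  78  78  79
  80  80  79  79]
ptr -0.037
scene2 [143 142 141 141 140 139 133 123 122 128 127 110  97 103 112 122 124 106
  91  85  79  80]
s3 [144 143 143 140 138 128 118 113 112  99  83  75  66  71  76  78  80  80
  79  78  77  78]
s4 [144 143 141 137 134 126 120 110  98  86  77  72  67  69  71  73  76  77
  77  76  75  76]
ptr -0.04
scene2 [143 142 141 141 141 141 140 140 140 141 139 129 114 110 124 132 131 121
 102  89  85  84]
s3 [143 143 144 145 143 141 129 121 128 130 110  91  78  72  78  82  81  79
  78  79  80  80]
s4 [144 145 144 143 142 141 138 133 121 115 111 102  89  80  78  77  79  78
  75  75  76  77]
```

Run:
```python
from h import *
cc=np.array([.562,.0457]);th=2.022;R=np.array([[np.cos(th),-np.sin(th)],[np.sin(th),np.cos(th)]])
def edges(n,f,a,b,y,z,st=.25):
    g=cv2.GaussianBlur(cv2.cvtColor(cv2.imread(f'pics/{f}.png'),6).astype(np.float32),(0,0),.6)
    xs=np.arange(a,b,st);P=np.array([proj(n,[*(cc+R@[x/1000,y]),z]) for x in xs],np.float32)[None]
    d=np.gradient(cv2.remap(g,P[...,0],P[...,1],1)[0]);return xs[d.argmax()],xs[d.argmin()]
for n,f in(('top','top0'),('scene','s4'),('scene','scene2')):
    print(n,f,'rise0/fall170/idx(rise,fall,mid)')
    for y in(-.056,-.058,-.060,-.062):
        r=edges(n,f,-8,8,y,.024)[0];q=edges(n,f,162,178,y,.024)[1];i=edges(n,f,109,132,y,.039)
        print(y,r,q,i,np.mean(i))
    print('housing end fall (-15), z .05',[edges(n,f,-25,-5,y,.05)[1] for y in(-.01,0,.01)])
    print('housing rear rise (-195)',[edges(n,f,-205,-185,y,.05)[0] for y in(-.01,.01)])
```

```text
top top0 rise0/fall170/idx(rise,fall,mid)
-0.056 1.25 171.75 (np.float64(115.25), np.float64(127.75)) 121.5
-0.058 1.75 171.75 (np.float64(116.25), np.float64(127.5)) 121.875
-0.06 1.25 171.25 (np.float64(116.0), np.float64(128.5)) 122.25
-0.062 2.0 171.25 (np.float64(115.75), np.float64(127.5)) 121.625
housing end fall (-15), z .05 [np.float64(-16.25), np.float64(-17.0), np.float64(-15.25)]
housing rear rise (-195) [np.float64(-204.0), np.float64(-191.25)]
scene s4 rise0/fall170/idx(rise,fall,mid)
-0.056 -0.25 170.0 (np.float64(114.5), np.float64(126.5)) 120.5
-0.058 0.75 169.5 (np.float64(114.0), np.float64(126.25)) 120.125
-0.06 0.0 169.25 (np.float64(114.25), np.float64(126.25)) 120.25
-0.062 1.25 169.25 (np.float64(114.0), np.float64(126.25)) 120.125
housing end fall (-15), z .05 [np.float64(-9.5), np.float64(-16.5), np.float64(-15.5)]Traceback (most recent call last):
  File "<stdin>", line 13, in <module>
  File "<stdin>", line 5, in edges
  File "h.py", line 7, in proj
    m=viewer.camera_model(n);p=m['K']@(m['R']@np.array(X,float)+m['t']);return p[:2]/p[2]
ValueError: time passes only in moves, steps and waits
```

Two independent measurements put the index at 120.2–120.3 mm. The pointer is at 120.6–120.9 mm, so it is lined up to about 0.5 mm. I check that it holds still, then hand in.

Run:
```python
from station import robot, job
import numpy as np
o=robot.get_obs();u=np.array([np.cos(2.022),np.sin(2.022)])
m=(o['tool_pos'][:2]-[.5515,.0702])@u;print(o['t'],'moved',m,o['force'],o['opening'],abs(o['dq']).max())
if .0892<m<.0915: print(job.job_done())
```

```text
8.75 moved 0.09060004587490907 [  5.0979236  -10.26838779  -1.14317701] 0.02267317436936043 0.001581489418917456
the job is handed in; nothing more can be done
None
```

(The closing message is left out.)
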